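# Swivel the board tray to its second index position and relock it

### The arm

A 6-joint arm with a two-finger parallel gripper is mounted at the origin on a cart in front of the work surface, level with it; the furniture and walls round the work are solid. World frame = base frame: x ahead of the robot, y to its left, z up, the work surface at z = 0. Lengths are in m, angles in rad, forces in N, time in s.
With the tool pointing down it reaches from about 0.375 to 0.9 m from the base axis. Payload 3.1 kg.
Tool frame: the origin (TCP) lies at the very end of the fingers, on their centre line; the grasp point (between the pads) lies 19 mm behind it; z points along the fingers, y is the line along which they close (so a half turn about z gives the same grasp; the last joint's range is limited). The gripper opens to 87 mm and grips with 3 to 60 N. Pads are 19 mm wide; open, the fingers measure 117 mm over their backs; the gripper's body (75 mm by 190 mm) begins 51 mm behind the grasp point.
Start: joints at [0.987, 0.527, 1.433, -0, 1.181, -0.178], TCP at [0.247, 0.574, 0.223] pointing down, gripper open.
Joint ranges: [-3.08, 3.08], [-0.75, 2.2], [0.22, 2.44], [-1.43, 4.57], [0, 2.65], [-2.85, 2.85]. Speed limits (rad/s): [2.79, 2.79, 3.14, 3.14, 3.14, 3.14].

### API

Orientations are given as a 3x3 rotation matrix whose columns are the frame's x, y, z axes.
In Python, from workcell import move_ptp, move_l, movej, release, clamp, sleep, solve_ik, grab_frame, PlanningError, finish_job, read_clock, read_joint_positions, read_qvel, read_effort, read_tcp_pos, read_tool_rot, read_ft_force, read_wrist_torque, read_finger_gap, read_gripper_force gives the robot as it stands. Calls block until the motion is done:
- move_ptp(position, orientation): joint-space move of the TCP to a pose.
- move_l(position, orientation=None, rate=0.15, until_force=None): straight line of the TCP; orientation=None keeps the orientation; rate is the mean speed in m/s. With until_force (N) it stops when the force on the tool has changed by that much, and returns True; else False.
- movej(angles): joint-space move.
- release() and clamp(newtons=None): open the fingers fully, or close them until they stop; newtons is the grip in N (None keeps the last).
- sleep(seconds).
- solve_ik(position, orientation): joint angles nearest the present ones, or None.
- grab_frame(name): name is "side" or "top"; returns a dict with "image" (420x560x3 uint8, blue, green, red), "K" (3x3 intrinsics, pixels), "rvec" (rotation vector, rad) and "tvec" (3), from world to camera coordinates, as OpenCV has them. Camera axes: x right, y down, z forward; pixel columns grow to the right and rows downward; lengths in m; the calibration is good to about 2 mm. A picture is of the moment at which its call begins. There is no depth.
A pose or a line that the arm cannot do raises PlanningError and nothing moves.
- finish_job(): hands the job in; it is judged then, once.
Readings, each from a call of its own:
- read_clock(): time.
- read_joint_positions(): joint angles.
- read_qvel(): joint speeds.
- read_effort(): joint torques, N m.
- read_tcp_pos(): TCP position.
- read_tool_rot(): TCP orientation.
- read_ft_force(): force on the tool from outside, world axes, zero at the start.
- read_wrist_torque(): the same for the moment, N m.
- read_finger_gap(): opening from 0.0 (shut) to 1.0 (fully open).
- read_gripper_force(): force on a finger pad.
Only numpy, scipy, OpenCV 4.12 (cv2) and the standard library are available. Lean on these libraries where they do the work, as an engineer would, in place of code of your own. Each camera call takes 0.05 s, during which the arm holds its last target. There are 200 camera calls.

### The job

Bring the circuit board's swivel tray round from its loading position to its working position: pull the lock plunger up by its T-handle and turn it so that it stays out by itself, let go, and swing the tray on its pivot (push it near its outer corner) until it rests against the far stop. Only then turn the handle back so that the plunger drops fully home and locks the tray there. Keep the board in its nest and leave the other things on the bench where they are.

Things in the scene. Friction and masses are not known exactly. Their poses are not given: they have to be found in the camera images.
- fixture: grey base plate, 170 x 175 x 10 mm, fixed to the bench. Origin: on the tray's vertical pivot axis, at bench height. x points away from the robot (yaw up to 0.3 rad either way), y from the pivot to the plunger bracket (an aluminium block at y = 62 to 84 mm whose arm, 34 mm wide, top at z = 46 mm, reaches over the tray's round tail). Pivot bolt head tops out at z = 31 mm
- far_stop (a point): top of the far stop: a steel pin 12 mm thick on the base, at x = +72, y = -28 mm in the fixture's frame, top 42 mm over the bench. The tray's leading wall bears on it at the end of its swing. (An equal near stop pin stands at x = -72, y = -28 mm.)
- tray (a joint): angle (rad) of the aluminium tray, counter-clockwise from above: about 0 locked in the loading position (near stop at -0.03), 1.05 at the working position, 1.06 against the far stop. The arm points along -120 degrees + this angle in the fixture's frame, so it swings from the robot's side to the far side. Stiff: about 2 to 5 N at the outer corner, stays where left. Locked, it has 0.035 rad of play
- push_spot (a point): on the outer face of the tray's trailing long wall (the one nearer the robot), 125 mm out along the arm from the pivot axis, 42 mm beside the arm's centre line, 32 mm over the bench. Its x axis points outward along the arm, y from this wall to the leading wall: push along +y. The wall spans 12 to 42 mm over the bench; the tray is 84 mm wide and ends 150 mm from the pivot
- nest (a point): centre of the board's nest in the tray, 94 mm from the pivot along the arm, at the height of the middle of the board; x outward along the arm
- plunger_pull (a joint): lift (m) of the spring plunger: 0 = home, its 8 mm pin 9 mm deep in the tray's index hole (locked); 0.012 = held out; at most 0.018. A spring and its weight pull it down with 4 N (home) to 7 N (out). Over solid tray it rides at 0.009. It turns only when lifted more than 0.012, else the cross-pin under the handle is caught between two blocks
- plunger_turn (a joint): turn (rad) of the T-handle, counter-clockwise from above, 0 to 1.35 (hard stops). At 0 the cross-pin lies in its slot and the plunger can go home; turned beyond 0.55 while lifted, the cross-pin rests on two blocks and holds the plunger out. Turned back below about 0.4 it falls into the slot again. Light friction
- handle_grip (a point): centre of the black T-handle, on the plunger's axis 40 mm from the pivot along fixture y: a bar 12 mm thick (its x axis), 44 mm long (its y axis), 30 mm high, this point at mid-height, 85 mm over the bench with the plunger home. It lifts and turns with the plunger; at turn 0 its long axis lies along fixture y. Two blocks below have their tops 64 mm over the bench: fingertips stay above
- board_center (a point): centre of the loose circuit board (green with a black display, 49 x 94 x 6 mm) lying in the tray's nest between low black rails
- flux_bottle: yellow bottle with an orange nozzle, 38 mm across and 99 mm high, standing beyond the plunger bracket; bystander, origin under its middle
- tape_red: roll of red tape lying flat, 64 mm across and 18 mm high, behind the fixture's base; bystander, origin under its middle
- cutters: flush cutters with orange grips lying flat, 43 x 121 x 10 mm, behind the fixture; bystander, origin under its middle
- marker: black marker pen lying flat, 136 mm long; bystander, origin under its middle
- screw_dish: round white dish of screws, 66 mm across, 18 mm high; bystander, origin under its middle
- screwdriver_red: screwdriver with red handle lying flat, 165 mm long, in front of the base, on the robot side; bystander, origin under its middle
Things that resemble listed ones, but are neither listed nor needed, are in the scene too. What is shaped like the part that bears board_center but red or yellow is not meant.

How it is judged:
On the way, in this order (a step that is already met when the one before it is completed fails the run):
1. the plunger is held out by its turned handle with the fingers off it, the tray still in the loading position (value of joint plunger_pull above 0.0105 m and value of joint plunger_turn above 0.55 rad and contact force between the fingers and plunger_turn below 0.3 N and value of joint tray below 0.3 rad), for 0.2 s.
2. the tray has been swung to the far stop while the plunger is still held out (value of joint plunger_pull above 0.0105 m and value of joint plunger_turn above 0.55 rad and value of joint tray above 1.02 rad), for 0.2 s.
At the end, for the whole second after the job is handed in: the tray stands at the working position (1.0 to 1.1 rad), the plunger is home (within 3 mm) with its handle turned back (below 0.45 rad), and the board lies at rest in its nest (within 12 mm of the nest's centre) (value of joint tray between 1 and 1.1 rad and value of joint plunger_pull below 0.003 m and value of joint plunger_turn below 0.45 rad and distance between board_center and nest below 0.012 m and linear speed of board below 0.02 m/s); the robot touches nothing.
It fails at once if a bystander (tape, bottle, cutters, marker, screw dish, screwdriver) is moved more than 30 mm, or the bottle is tipped (distance of any of flux_bottle, tape_red, cutters, marker, screw_dish, screwdriver_red from where it was at the start of the episode above 0.03 m or angle between flux_bottle's own z axis and vertical above 0.5 rad).
It fails at once if the board leaves its nest (more than 20 mm from its centre) (distance between board_center and nest above 0.02 m).
It also fails if it takes over 72 s, if anything falls off the work surface, if the arm or the gripper's body presses on something with over 40 N, if the wrist force passes 120 N, or if a joint passes its speed limit or range.

## Working session

There is one attempt and no reset: what is moved stays moved. The work goes in short steps, each a Python script; the robot and the scene stay as the last script left them, time stands still between calls to the robot, and variables do not carry over. Pictures are saved under pics/ and viewed, at most 10 in all, crops included, and the job is handed in when it is done.

```bash
mkdir -p pics
python3 - <<'E'
from workcell import *
import cv2,numpy as np
for n in("top","side"):
    f=grab_frame(n); cv2.imwrite(f"pics/{n}0.png",f["image"]); np.savez(f"{n}0.npz",**f)
    R=cv2.Rodrigues(np.array(f["rvec"]))[0]; print(n,-R.T@np.array(f["tvec"]).ravel(),R[2],f["K"][0][0])
print(read_clock(),read_tool_rot())
E
```

```text
top [ 0.37011697 -0.04441643  1.01948318] [ 0.20328263 -0.01214538 -0.97904477] 440.3874664192963
side [0.36263643 0.95372345 0.91411982] [ 0.14513949 -0.76573772 -0.62656226] 464.4133414028903
0.1 [[-9.18780699e-01  3.94766847e-01 -1.07888383e-03]
 [ 3.94768180e-01  9.18779254e-01 -1.66345437e-03]
 [ 3.34579441e-04 -1.95425878e-03 -9.99998034e-01]]
```

View pics/top0.png

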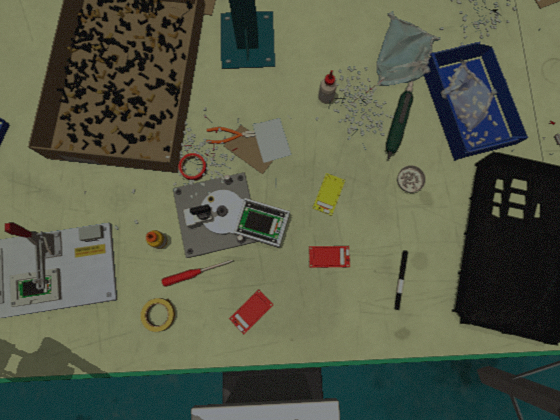

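View pics/side0.png

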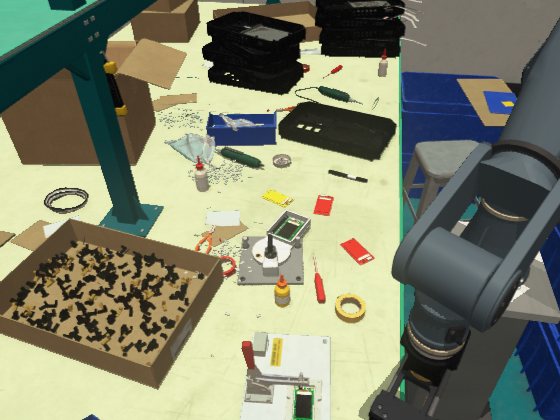

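The top view shows the fixture around (215,215), the handle near (200,211) and the tray near (263,222). In the side view the handle is near (270,245) and the board near (288,230). I'll crop both views to get finer detail.

Run:
```python
import cv2,numpy as np
a=cv2.imread("pics/top0.png")[165:265,165:300]; b=cv2.imread("pics/side0.png")[205:290,225:325]
a=cv2.resize(a,(540,400),interpolation=cv2.INTER_CUBIC)
cv2.imwrite("pics/c1.png",cv2.resize(cv2.imread("pics/top0.png")[165:265,165:298],(798,600),interpolation=cv2.INTER_CUBIC))
cv2.imwrite("pics/c2.png",cv2.resize(b,(700,595),interpolation=cv2.INTER_CUBIC))
```

```text
(no output)
```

View pics/c1.png

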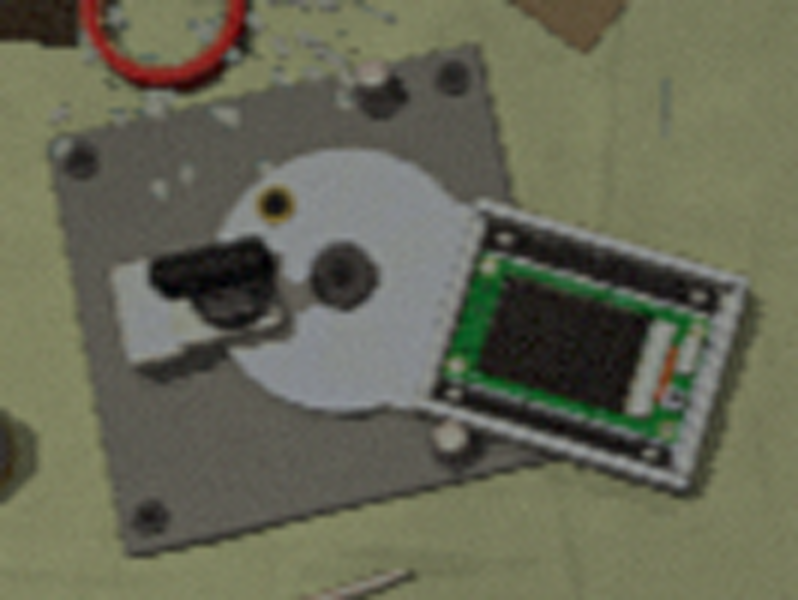

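View pics/c2.png

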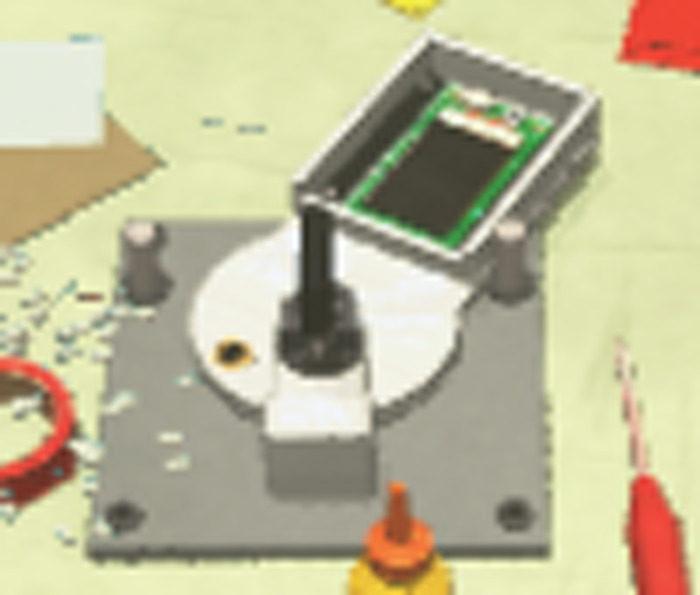

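The crops show these points, in crop pixels. Top view: pivot bolt (344,272), far pin (375,73), near pin (450,436), and the handle's top far end at about (272,250). Side view: far pin top (143,232), near pin top (512,230), handle top far end (317,203).

```bash
cat > geo.py <<'E'
import cv2,numpy as np
from scipy.optimize import least_squares
def cam(f): return np.array(f["K"]),np.array(f["rvec"]).ravel(),np.array(f["tvec"]).ravel()
def ray(c,p):
    K,r,t=c; R=cv2.Rodrigues(r)[0]; n=cv2.undistortPoints(np.array([[p]],float),K,None)[0,0]
    d=R.T@np.r_[n,1]; return -R.T@t,d/np.linalg.norm(d)
def onz(c,p,z): o,d=ray(c,p); return o+d*(z-o[2])/d[2]
def tri(c1,p1,c2,p2):
    o,d=ray(c1,p1);q,e=ray(c2,p2); s=np.linalg.lstsq(np.c_[d,-e],q-o,rcond=None)[0]
    a=o+d*s[0];b=q+e*s[1]; return (a+b)/2,np.linalg.norm(a-b)
E
python3 - <<'E'
from geo import *
np.set_printoptions(precision=4,suppress=True)
T=cam(np.load("top0.npz"));S=cam(np.load("side0.npz"))
t=lambda u,v:((u+.5)/6-.5+165,(v+.5)/6-.5+165)
s=lambda u,v:((u+.5)/7-.5+225,(v+.5)/7-.5+205)
far=tri(T,t(375,73),S,s(143,232));near=tri(T,t(450,436),S,s(512,230))
print("far",far,"near",near,"dist",np.linalg.norm(far[0]-near[0]))
print("onz top",onz(T,t(375,73),.042),onz(T,t(450,436),.042),"side",onz(S,s(143,232),.042),onz(S,s(512,230),.042))
print("handle -y end",tri(T,t(270,248),S,s(317,205)))
piv=onz(T,t(344,272),.031);print("pivot",piv)
h=tri(T,t(275,203),S,s(234,353));print("gold hole",h)
d=far[0]-near[0];yaw=np.arctan2(d[1],d[0])
# board corners of base
for p in((52,140),(478,45),(128,553)):print("base",onz(T,t(*p),.01))
m=(far[0]+near[0])/2; ey=np.array([-np.sin(yaw),np.cos(yaw)])
print("yaw",yaw,"pivot from pins",m[:2]+.028*ey,"handle",piv[:2]+.04*ey)
R=np.c_[[np.cos(yaw),np.sin(yaw)],ey]
for nm,p in(("y end",(152,266)),("-y end",(270,242))):
  w=onz(T,t(*p),.1);print(nm,w,R.T@(w[:2]-piv[:2]))
a=np.load("top0.npz")["image"][165:265,165:300];g=a.max(2)<45
n,l,st,c=cv2.connectedComponentsWithStats(g.astype(np.uint8))
for i in range(1,n):
  if st[i,4]>25:print(st[i],c[i]+165)
E
```

```text
far (array([0.6521, 0.0663, 0.0406]), np.float64(0.00044378364493089645)) near (array([0.5103, 0.0414, 0.0413]), np.float64(0.00042206880399394396)) dist 0.143999921707788
onz top [0.6515 0.0661 0.042 ] [0.51   0.0413 0.042 ] side [0.6519 0.0677 0.042 ] [0.5104 0.0421 0.042 ]
handle -y end (array([0.5734, 0.0988, 0.097 ]), np.float64(0.0012998671571744585))
pivot [0.5765 0.0809 0.031 ]
gold hole (array([0.6068, 0.108 , 0.0234]), np.float64(0.00037285127582209693))
base [0.6393 0.1973 0.01  ]
base [0.6703 0.0287 0.01  ]
base [0.4755 0.168  0.01  ]
yaw 0.1737064399543254 pivot from pins [0.5764 0.0814] handle [0.5696 0.1203]
y end [0.5675 0.1402 0.1   ] [0.0014 0.0599]
-y end [0.5742 0.0982 0.1   ] [0.0008 0.0175]
[ 0  0 12  7 61] [170.7377 167.9016]
[ 84  38  33  13 123] [265.0894 209.0894]
[ 25  40  21  15 186] [201.1613 210.9516]
[ 80  46  28  23 416] [258.4183 222.0457]
[77 65 31 11 66] [256.5909 235.3333]
```

The geometry agrees: the pins are 144.0 mm apart at a height of 41 mm, both pivot estimates match, yaw is 0.174 and the handle top is at about 0.098. Next I'll do the grasp.

```bash
cat > rob.py <<'E'
import numpy as np
from workcell import *
np.set_printoptions(precision=4,suppress=True)
YAW=.1737; PIV=np.array([.5765,.0811]); HND=PIV+.04*np.array([-np.sin(YAW),np.cos(YAW)])
def down(a):  # tool pointing down, closing axis y at world heading a
    y=np.array([np.cos(a),np.sin(a),0]); z=np.array([0,0,-1.]); return np.c_[np.cross(y,z),y,z]
def H(z): return np.r_[HND,z]
def spot(th,back): # tool point 'back' behind the trailing wall; heading of +y push
    a=np.radians(-120)+YAW+th; u=np.array([np.cos(a),np.sin(a)]); n=np.array([-u[1],u[0]])
    return PIV+.125*u-(.042+back)*n, a+np.pi/2
def st(tag): print(tag,round(read_clock(),2),read_tcp_pos(),"F",read_ft_force(),"gap",round(read_finger_gap(),3),"q6",read_joint_positions()[5])
E
python3 - <<'E'
from rob import *
for s in(0,np.pi):
  print("handle",s,[solve_ik(H(.085),down(YAW+s+t)) for t in(0,1.1)])
for off in(0,np.pi,np.pi/2,-np.pi/2):
  r=[]
  for th in(0,.5,1.06):
    p,h=spot(th,.02); q=solve_ik(np.r_[p,.022],down(h+off)); r.append(None if q is None else round(float(q[5]),2))
  print("push",off,r)
E
```

```text
handle 0 [array([ 0.0166,  0.6586,  1.6541, -0.    ,  0.8289, -0.1571]), array([ 0.0166,  0.6586,  1.6541, -0.    ,  0.8289, -1.2571])]
handle 3.141592653589793 [None, array([ 0.0166,  0.6586,  1.6541, -0.    ,  0.8289,  1.8845])]
push 0 [0.08, -0.46, -0.98]
push 3.141592653589793 [None, 2.69, 2.16]
push 1.5707963267948966 [-1.49, -2.03, -2.55]
push -1.5707963267948966 [1.65, 1.12, 0.59]
```

Run:
```python
from rob import *
import cv2
move_ptp(H(.22),down(YAW)); move_l(H(.13),rate=.1); st("above")
print(move_l(H(.071),rate=.05,until_force=6)); st("low")
clamp(40); st("clamped")
for n in("top","side"):
    f=grab_frame(n); cv2.imwrite(f"pics/{n}1.png",f["image"])
a=cv2.resize(cv2.imread("pics/top1.png")[165:265,165:265],(400,400)); b=cv2.resize(cv2.imread("pics/side1.png")[195:295,225:325],(400,400))
cv2.imwrite("pics/g1.png",np.hstack([a,b]))
```

```text
above 3.16 [0.5701 0.1206 0.1306] F [-0.7281  0.0833 -0.3314] gap 0.999 q6 -0.15707450670933798
False
low 4.49 [0.5699 0.1205 0.0714] F [ 0.4279 -0.1977 -0.2022] gap 1.003 q6 -0.15703001047192167
clamped 5.68 [0.5687 0.1204 0.071 ] F [-3.101  -1.406   2.7251] gap 0.134 q6 -0.1572891672106538
```

View pics/g1.png

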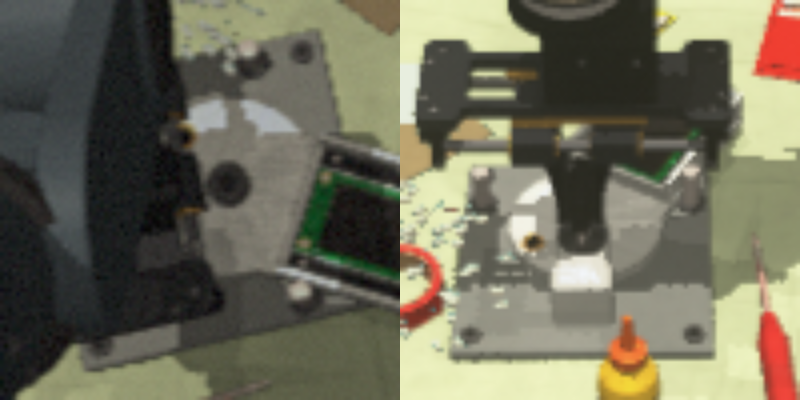

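The fingers have closed on the 12 mm handle: gap reads 11.7 mm, at about (580,200) in the side half. Now lift, turn, lower, let go and check.

Run:
```python
from rob import *
import cv2
p=read_tcp_pos(); P=lambda dz: np.array([p[0],p[1],p[2]+dz])
move_l(P(.0155),rate=.03); st("lift")
for t in(.35,.7,1.0): move_l(P(.0155),down(YAW+t),rate=.03); st(f"turn{t}"); print(read_wrist_torque()[2])
move_l(P(.0115),rate=.02); st("lowered")
release(); sleep(.4); st("open")
move_l(P(.0115+.07),rate=.1); 
q=read_joint_positions(); move_ptp(np.r_[PIV+[-.12,-.12],.25],down(YAW))
for n in("top","side"):
    f=grab_frame(n); cv2.imwrite(f"pics/{n}2.png",f["image"])
a=cv2.resize(cv2.imread("pics/top2.png")[165:265,165:265],(400,400)); b=cv2.resize(cv2.imread("pics/side2.png")[195:295,225:325],(400,400))
cv2.imwrite("pics/g2.png",np.hstack([a,b])); st("end")
```

```text
lift 6.45 [0.5686 0.1204 0.0864] F [-1.7447 -0.9408 -6.4787] gap 0.134 q6 -0.15722717563325064
turn0.35 6.95 [0.5686 0.1204 0.0863] F [-0.8559 -0.105  -5.9682] gap 0.136 q6 -0.5050830768976837
-0.05771779097627251
turn0.7 7.45 [0.5687 0.1205 0.0864] F [ 0.5662 -0.3354 -6.4946] gap 0.134 q6 -0.8544511034689513
0.029121551758843595
turn1.0 7.9 [0.5687 0.1205 0.0865] F [ 0.0829 -0.5207 -6.5272] gap 0.135 q6 -1.1540190555811667
0.0409744664700239
lowered 8.25 [0.5687 0.1205 0.0829] F [-1.9662 -0.305   0.1697] gap 0.137 q6 -1.1565720855492831
open 10.03 [0.5687 0.1204 0.0825] F [-0.3801 -0.5048  0.7812] gap 0.999 q6 -1.1572508960934298
end 11.85 [ 0.4569 -0.0382  0.2493] F [-0.4097  0.0609 -0.2792] gap 0.998 q6 -0.5040105101549502
```

View pics/g2.png

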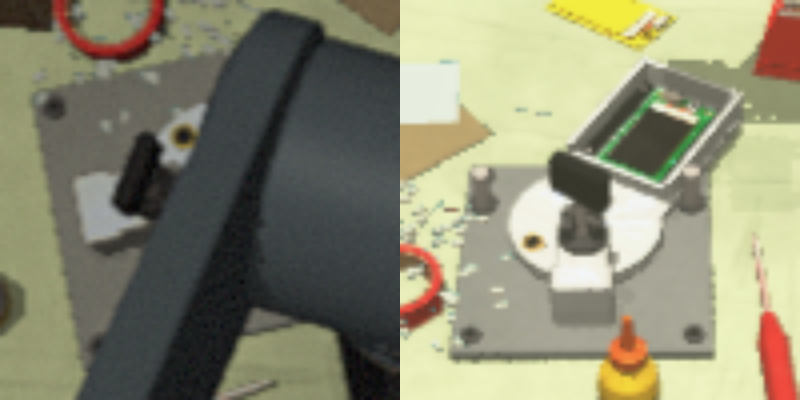

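The handle stands raised and turned by about 1 rad (side half, (580,180)), and the tray is still at loading. Now push the tray.

Run:
```python
from rob import *
import cv2
clamp(20)
p,h=spot(0,.06); move_ptp(np.r_[p,.12],down(h)); move_l(np.r_[p,.022],rate=.1); st("down")
p2,_=spot(0,.0); hit=move_l(np.r_[p2,.022],rate=.04,until_force=2.0); st(f"hit {hit}")
c=read_tcp_pos()[:2]; n=np.array([np.cos(h),np.sin(h)]); back=float((spot(0,0)[0]-c)@n); print("back",back)
if hit and back>.003:
  for th in np.arange(.1,1.3,.08):
    p,hh=spot(th,back); hit=move_l(np.r_[p,.022],down(hh),rate=.08,until_force=15)
    c=read_tcp_pos()[:2]-PIV; st(f"th{th:.2f} {hit}")
    if hit: break
for n in("top","side"):
    f=grab_frame(n); cv2.imwrite(f"pics/{n}3.png",f["image"])
a=cv2.resize(cv2.imread("pics/top3.png")[155:265,165:275],(400,400)); b=cv2.resize(cv2.imread("pics/side3.png")[195:295,225:325],(400,400))
cv2.imwrite("pics/g3.png",np.hstack([a,b])); st("end")
```

```text
down 15.13 [ 0.4383 -0.0015  0.0225] F [ 0.599   0.0197 -0.725 ] gap 0.005 q6 0.09041244558957556
hit True 16.31 [ 0.4865 -0.0193  0.0217] F [0.4739 0.1698 0.5222] gap 0.005 q6 0.0805690102367772
back 0.008089087847302235
th0.10 False 16.63 [ 0.4968 -0.0276  0.0218] F [-0.3425 -0.0297 -0.4452] gap 0.006 q6 -0.02874766852358967
th0.18 False 16.92 [ 0.5059 -0.0336  0.0219] F [-0.2068 -0.7217 -0.4939] gap 0.004 q6 -0.11451593616975383
th0.26 False 17.2 [ 0.5156 -0.0389  0.022 ] F [0.082  0.0521 0.2452] gap 0.006 q6 -0.19888643087674174
th0.34 False 17.48 [ 0.5256 -0.0434  0.0221] F [-0.1307 -0.9838 -0.2783] gap 0.004 q6 -0.28170801083778285
th0.42 False 17.77 [ 0.5357 -0.0471  0.0221] F [-1.0324  0.2329 -0.0964] gap 0.005 q6 -0.36281881789201914
th0.50 False 18.05 [ 0.5461 -0.05    0.0221] F [-0.7531  0.2767 -0.1946] gap 0.007 q6 -0.44234742892117995
th0.58 False 18.33 [ 0.5567 -0.0521  0.0221] F [ 0.1561 -0.0801  0.1764] gap 0.001 q6 -0.5203685856548966
th0.66 False 18.62 [ 0.5673 -0.0532  0.0221] F [-0.4472  0.8373 -0.1604] gap 0.007 q6 -0.5969216083720419
th0.74 False 18.9 [ 0.5781 -0.0535  0.022 ] F [ 0.0273 -0.2674 -0.4473] gap 0.005 q6 -0.6722594778940177
th0.82 False 19.18 [ 0.5888 -0.053   0.022 ] F [ 0.7346  0.4138 -1.0661] gap 0.006 q6 -0.7462562895493724
th0.90 False 19.47 [ 0.5995 -0.0516  0.022 ] F [-0.0044  0.7344 -0.3695] gap 0.006 q6 -0.8190963017362507
th0.98 False 19.75 [ 0.61   -0.0493  0.022 ] F [-1.2787  0.0226  0.2631] gap 0.005 q6 -0.8908720243513096
th1.06 False 20.03 [ 0.6191 -0.0464  0.0218] F [-2.5354 -1.9762  0.571 ] gap 0.004 q6 -0.9619731620454257
th1.14 True 20.24 [ 0.6186 -0.0474  0.0215] F [-3.1912 -2.8122  2.1976] gap -0.001 q6 -1.032568857069727
end 20.34 [ 0.6185 -0.0474  0.0213] F [-2.0058 -2.2984  3.095 ] gap 0.003 q6 -1.0319597734018076
```

View pics/g3.png

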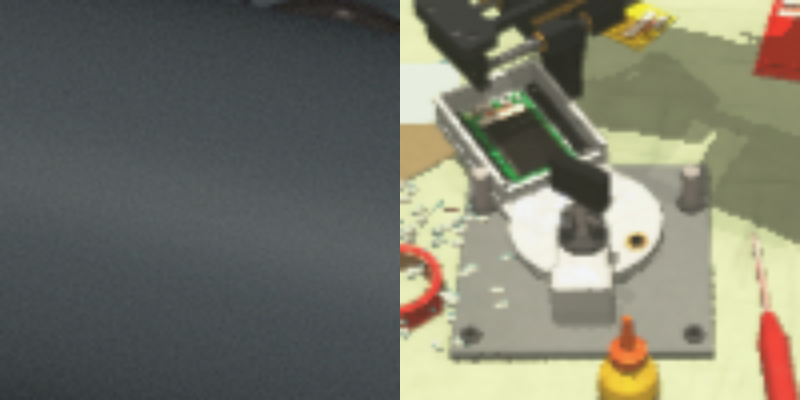

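The tray's leading wall bears on the far pin (side half, (482,190)), the handle is still out and the board is in its nest. Back off and turn the handle home.

Run:
```python
from rob import *
import cv2
p,h=spot(1.06,.06); move_l(np.r_[p,.023],rate=.08); move_l(np.r_[p,.22],rate=.15)
P=lambda z: np.array([.5687,.1205,z])
release()
move_ptp(P(.22),down(YAW+1.0)); move_l(P(.15),rate=.15); print(move_l(P(.083),rate=.05,until_force=6)); st("low")
clamp(40); st("grip"); 
if .1<read_finger_gap()<.18:
  z=read_tcp_pos()[2]
  move_l(P(z+.0035),rate=.02); st("lift")
  for t in(.65,.3,.0): move_l(P(z+.0035),down(YAW+t),rate=.03); st(f"turn{t}"); print(read_wrist_torque()[2])
  print(move_l(P(.0715),rate=.03,until_force=12)); st("lowered")
  release(); sleep(.3); move_l(P(.2),rate=.12); move_ptp([.42,.3,.25],down(YAW))
for n in("top","side"):
    f=grab_frame(n); cv2.imwrite(f"pics/{n}4.png",f["image"]); np.savez(f"{n}4.npz",**f)
a=cv2.resize(cv2.imread("pics/top4.png")[155:265,165:275],(400,400)); b=cv2.resize(cv2.imread("pics/side4.png")[195:295,225:325],(400,400))
cv2.imwrite("pics/g4.png",np.hstack([a,b])); st("end")
```

```text
False
low 27.02 [0.569  0.1205 0.0833] F [-0.2627  0.1968  1.3507] gap 1.003 q6 -1.1570366012650184
grip 28.22 [0.5687 0.1205 0.083 ] F [-0.0814 -0.0059  0.334 ] gap 0.135 q6 -1.157081963831714
lift 28.54 [0.5687 0.1205 0.0861] F [ 0.8434 -0.4194 -5.2137] gap 0.135 q6 -1.1569876522954616
turn0.65 29.04 [0.5686 0.1204 0.0863] F [ 1.6347 -0.9205 -6.6478] gap 0.132 q6 -0.8089563984811748
-0.10085721206894621
turn0.3 29.54 [0.5686 0.1204 0.0864] F [ 1.2553 -1.1608 -6.8683] gap 0.133 q6 -0.4596567345552959
-0.026749881633146465
turn0.0 29.99 [0.5685 0.1204 0.0864] F [ 0.1987 -0.5436 -7.0578] gap 0.134 q6 -0.16032897962061435
0.08559205393455396
False
lowered 30.64 [0.5686 0.1204 0.0714] F [ 0.3049 -2.2465 -3.5944] gap 0.131 q6 -0.15723525609247732
end 34.58 [0.4212 0.2991 0.2495] F [-0.5157  0.01    0.2882] gap 1.0 q6 0.22953215375358954
```

View pics/g4.png

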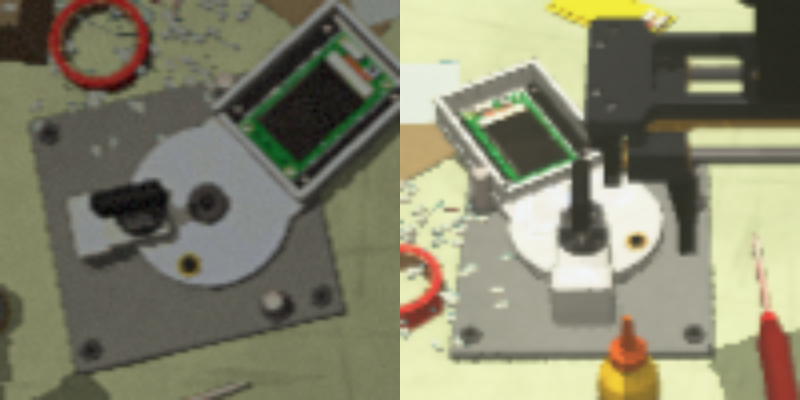

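The handle is turned back along fixture y and the tray stands at working, with the board in its nest. The downward pull was 3.6 N, which matches the spring at home. I'll check the handle's height against the first picture, then hand in.

Run:
```python
import cv2,numpy as np
from rob import *
A=cv2.imread("pics/top0.png");B=cv2.imread("pics/top4.png");C=cv2.imread("pics/side0.png");D=cv2.imread("pics/side4.png")
def sh(a,b,x0,x1,y0,y1):
    r=cv2.matchTemplate(cv2.resize(b[y0-8:y1+8,x0-8:x1+8],None,fx=4,fy=4,interpolation=2),cv2.resize(a[y0:y1,x0:x1],None,fx=4,fy=4,interpolation=2),cv2.TM_CCOEFF_NORMED)
    m=cv2.minMaxLoc(r);return (np.array(m[3])-32)/4,m[1]
print("top",sh(A,B,188,214,202,222)); print("side",sh(C,D,262,280,238,262)); print("side base/bracket",sh(C,D,260,282,258,278))
```

```text
top (array([0., 0.]), 0.9947754740715027)
side (array([0.  , 0.25]), 0.9336610436439514)
side base/bracket (array([0., 0.]), 0.9970577359199524)
```

The handle sits where it did at the start, within 0.25 px, so the plunger is home.

```bash
python3 -c "
from workcell import *
print(finish_job(),read_clock())"
```

```text
the job is handed in; nothing more can be done
the job is handed in; nothing more can be done
```

The job is handed in, with no verdict returned: the tray rests against the far stop, the plunger is locked home with its handle turned back, and the board is in its nest; it took about 35 s of the 72 s allowed.

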